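# Rock the nut tub into the trug

## Task

Lift the wooden trug off its double hook and stand it on the table in front of the stone block, under the pouring side of the terracotta tub. Then take the tub by the bar behind it and rock it forward on its front base edge, without lifting it off the block, until all five walnuts have rolled into the trug. Rock the tub back and set it down gently, upright where it stood, let go, and leave everything else on the table alone.

Things in the scene. Friction and masses are not known exactly. Their poses are not given: they have to be found in the camera images.
- tub: Heavy terracotta trough-shaped tub (about 1.8 kg, varies), 130 mm wide, holding five walnuts. Origin: centre of its underside (base 130 x 130 mm); local +x is the pouring side, z up. Its back wall starts at x -65, z 12 mm and leans 25 deg backward to its top at x -135, z 162 mm, over the bar handle. It balances when rocked about 55 deg; beyond that it wants to fall forward and must be held back.
- tub_bar (a point): Middle of the tub's fixed steel bar handle: round, 12 mm thick, 100 mm long along the tub's y, at x -152, z 80 mm in the tub's frame, 55 mm behind the leaning back wall. That wall leaves no room for a gripper coming straight down: come from behind and above, tilted about 40 deg. The bar may turn between the fingers. Axes as the tub's.
- tub_edge (a point): Middle of the tub's straight front base edge (x 65, z 0 mm in the tub's frame), on which it rocks; parallel to the tub's y.
- tub_lip (a point): Middle of the pouring lip (x 122, z 69 mm in the tub's frame). The plane front apron, 80 mm long, leans 45 deg outward from the base edge to this lip, so the nuts roll off only once the tub is rocked some 55 to 65 deg forward; at 60 deg the lip is about 80 mm out from the block's front face and 75 mm above the table.
- block: Fixed pale stone block under the tub, 190 mm in x, 200 mm in y, 90 mm high. Origin: centre of its underside; local +x points to the pouring side. The tub's front base edge stands 4 to 12 mm behind the block's front face (x 95 mm); the lip overhangs that face by about 50 mm, about 150 mm above the table.
- stand: Fixed dark steel stand with a double hook: two prongs 84 mm apart, 8 mm thick; in their valley the trug's handle lies with its centre line 221 mm above the table; in front of it both tips turn up to 266 mm above the table. Origin: on the table right below the valley. The hook points along local -x; the post (245 mm high) stands at local x +125 mm.
- trug: Shallow open wooden trug, 170 mm in x, 180 mm in y, walls 55 mm high and 7 mm thick, 0.35 kg, hung level on the stand by its fixed arched handle. Origin: centre of its underside. The handle runs along local y over its middle. Set down 20 to 50 mm from the block with its handle crosswise to the pouring direction, it stays clear of the rocking tub.
- trug_handle (a point): Middle of the straight top bar of the trug's handle: round wood, 14 mm thick, about 130 mm long along the trug's y, 158 mm above the trug's underside. The hook's prongs carry it 42 mm either side of this point.
- nut0 (a point): Centre of a walnut (36 x 30 x 30 mm, 14 g), at first loose in the tub.
- nut1 (a point): Centre of a walnut (36 x 30 x 30 mm, 14 g), at first loose in the tub.
- nut2 (a point): Centre of a walnut (36 x 30 x 30 mm, 14 g), at first loose in the tub.
- nut3 (a point): Centre of a walnut (36 x 30 x 30 mm, 14 g), at first loose in the tub.
- nut4 (a point): Centre of a walnut (36 x 30 x 30 mm, 14 g), at first loose in the tub.
- jar: Bystander, to be left alone: squat glass jar with brass cap, 72 mm wide, 100 mm high. Origin: centre of its underside.
- bottle: Bystander, to be left alone: green glass bottle, 64 mm wide, 220 mm high. Origin: centre of its underside.
- bowl: Bystander, to be left alone: white bowl, 120 mm wide, 55 mm high. Origin: centre of its underside.
- pot: Bystander, to be left alone: small copper pot, 110 mm wide, 80 mm high. Origin: centre of its underside.
- mortar: Bystander, to be left alone: marble mortar, 96 mm wide, 65 mm high. Origin: centre of its underside.
- spoon: Bystander, to be left alone: wooden spoon, 240 mm long, lying on the table. Origin: centre of its underside.
Things that resemble listed ones, but are neither listed nor needed, are in the scene too. What is shaped like the trug but purple is not meant.

How it is judged:
By the outcome, as a careful person would: the job done as asked, in the order asked, and still so for the second after the job is handed in, with the robot touching nothing.
It also fails if it takes over 69 s, if anything falls off the work surface, if the arm or the gripper's body presses on something with over 40 N, if the wrist force passes 120 N, or if a joint passes its speed limit or range.

## Robot

A 6-joint arm with a two-finger parallel gripper is mounted at the origin on the work surface. World frame = base frame: x ahead of the robot, y to its left, z up, the work surface at z = 0. Lengths are in m, angles in rad, forces in N, time in s.
With the tool pointing down it reaches from about 0.425 to 0.95 m from the base axis. Payload 3.5 kg.
Tool frame: the origin (TCP) lies on the mounting face of the last link; the fingertips stand 173 mm ahead of it and the grasp point (between the pads) lies 155 mm ahead of it; z points along the fingers, y is the line along which they close (so a half turn about z gives the same grasp; the last joint's range is limited). The gripper opens to 85 mm and grips with 20 to 120 N. Pads are 22 mm wide; open, the fingers measure 114 mm over their backs; the gripper's body (76 mm by 85 mm) begins 54 mm behind the grasp point. The pads swing forward as they close: fully open they stand 13 mm farther back than shut.
Start: joints at [1.077, 0.286, 1.577, -0, 1.279, -0.15], TCP at [0.227, 0.635, 0.405] pointing down, gripper open.
Joint ranges: [-2.77, 2.77], [-0.9, 2.22], [0.21, 2.48], [-1.53, 4.67], [0.24, 2.81], [-2.84, 2.84]. Speed limits (rad/s): [2.79, 2.79, 3.14, 3.14, 3.14, 3.14].

## Interface

Orientations are given as [roll, pitch, yaw] about the fixed x, y, z axes, in that order (R = Rz(yaw) Ry(pitch) Rx(roll)).
In Python, from plant import arm gives the robot as it stands.
- The arm moves only by the tool servo_tool, never from a script. Its argument "commands" is a list of rows, each a list of 7 numbers: the shift along the tool's x, y, z in cm, then the turn, a rotation vector about the tool's x, y, z in rad, then the closure, from -1 (fully open) to 1 (shut), so that 0 is half open. In form: [[tx, ty, tz, rx, ry, rz, claw], ...]. A call has 1 to 20 rows; each row is the pose to reach, as a shift and turn from the pose commanded when the call began, along the tool's axes at that moment; what a row does not reach only later rows make up. A row lasts 1/10 s, in which the tool goes at most 50 mm and 8.59 degrees, less where a joint would pass 70% of its speed; a pose out of reach is approached as far as the arm can. A call with a gripper value outside its range is refused whole. The fingers move at their own pace and stop on an object; "force" is the grip in N (left out, the last holds). Time passes only in rows, so rows that repeat a pose let the fingers close. It gives the time, the measured TCP pose, the force, the opening and the grip force at its end, in the units of the state.
- arm.get_obs(): the state, without advancing time (a new reading comes with each control period).
- arm.capture(name): name is "side" or "top"; returns a dict with "color" (480x640x3 uint8, blue, green, red), "vertical_fov" (degrees; the focal length in pixels is half the picture's height over the tangent of half this angle, whatever the lens; pixels are square), "cx", "cy" (the principal point, pixels), "position" and "orientation" of the camera in the world. Camera axes: x right, y down, z forward; pixel columns grow to the right and rows downward; lengths in m; the calibration is good to about 2 mm. A picture is of the moment at which its call begins. There is no depth.
- arm.hand_in(): hands the job in; it is judged then, once.
The state is a dict: "clock": time; "qpos": joint angles; "dq": joint speeds; "joint_torque": joint torques, N m; "tool_pos": TCP position; "orientation": TCP orientation; "force": force on the tool from outside, world axes, zero at the start; "ft_torque": the same for the moment, N m; "finger_gap": finger opening in m; "grip_force": force on a finger pad.
Only numpy, scipy, OpenCV 4.12 (cv2) and the standard library are available. Lean on these libraries where they do the work, as an engineer would, in place of code of your own. Each camera call takes 0.05 s, during which the arm holds its last target. There are 200 camera calls.

## Working session

There is one attempt and no reset: what is moved stays moved. The work goes in short steps, Python scripts to look and compute and a tool call to move; the robot and the scene stay as the last step left them, time stands still between calls to the robot, and variables do not carry over. Pictures are saved under pics/ and viewed, at most 10 in all, crops included, and the job is handed in when it is done.

Besides the shell and the picture viewer there is one more tool, called as name(argument=value, ...) on one line, values as JSON. servo_tool: Moves the arm, as the interface text tells. Its arguments: {"type":"object","properties":{"commands":{"type":"array"},"force":{"type":"number"}},"required":["commands"]}

```bash
ls; mkdir -p pics; python3 - <<'E'
from plant import arm
import cv2
print(arm.get_obs())
for n in("side","top"):
    c=arm.capture(n); cv2.imwrite(f"pics/{n}0.png",c["color"]); print({k:v for k,v in c.items() if k!="color"})
E
```

```text
pics
{'clock': 0.0, 'qpos': array([ 1.07702756e+00,  2.87181643e-01,  1.57820730e+00, -1.78580888e-06,
        1.27857924e+00, -1.49985656e-01]), 'dq': array([ 0.00102869, -0.00190193,  0.00196789, -0.00162479,  0.00493977,
        0.00113028]), 'joint_torque': array([ 5.00766055e-04, -4.05998111e+01, -2.92617989e+01, -1.46812854e-04,
        5.86410257e-03, -4.88734440e-07]), 'tool_pos': array([0.22734919, 0.63528692, 0.40331963]), 'orientation': array([-3.13924354e+00, -3.53271068e-04,  2.79780964e+00]), 'force': array([-0.23305144, -0.80458594,  0.3478943 ]), 'ft_torque': array([-0.02193949,  0.01588496,  0.06798197]), 'grip_force': 0.0, 'finger_gap': 0.08575810437038636}
{'vertical_fov': 57.95231084308469, 'cx': 314.03805219738973, 'cy': 243.32574326905083, 'position': array([0.06049931, 1.04794859, 0.78255612]), 'orientation': array([-2.08739489, -0.0222906 , -2.72946908])}
{'vertical_fov': 46.89845074491627, 'cx': 319.01151258788855, 'cy': 230.7996591890018, 'position': array([ 3.21312429e-01, -1.02952794e-03,  1.47731601e+00]), 'orientation': array([-3.01208198,  0.01810495, -1.54991546])}
```

View pics/side0.png

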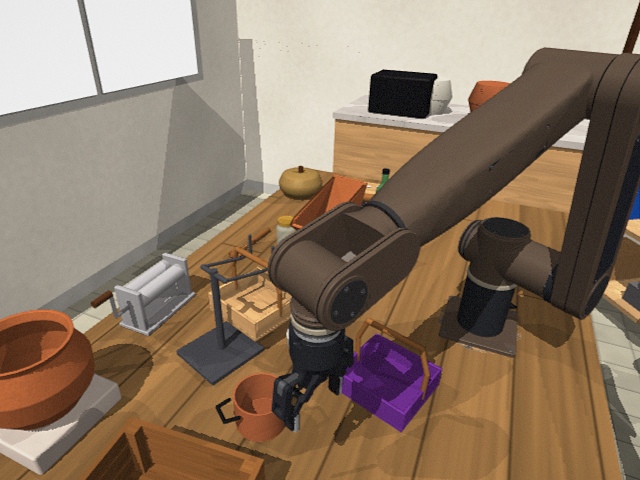

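View pics/top0.png

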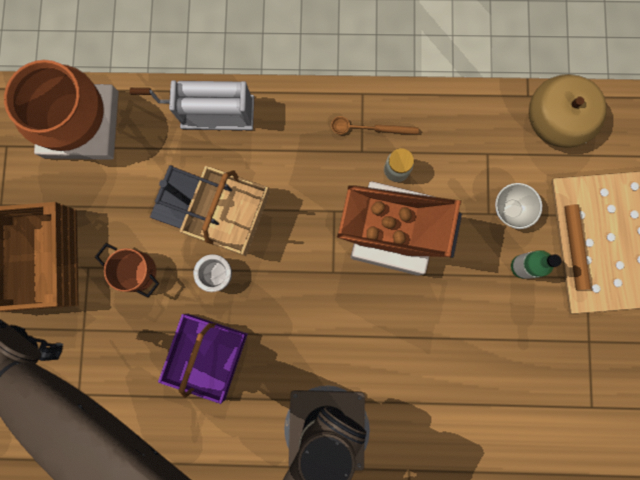

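```bash
cat > h.py <<'E'
import numpy as np, cv2
from scipy.spatial.transform import Rotation as R
def ray(c,uv):
    f=240/np.tan(np.radians(c["vertical_fov"])/2)
    uv=np.atleast_2d(uv).astype(float)
    d=np.c_[(uv[:,0]-c["cx"])/f,(uv[:,1]-c["cy"])/f,np.ones(len(uv))]
    return d@R.from_euler("xyz",c["orientation"]).as_matrix().T
def onz(c,uv,z):
    d=ray(c,uv); p=c["position"]; return p+d*((z-p[2])/d[:,2])[:,None]
def proj(c,P):
    f=240/np.tan(np.radians(c["vertical_fov"])/2)
    q=(np.atleast_2d(P)-c["position"])@R.from_euler("xyz",c["orientation"]).as_matrix()
    return q[:,:2]/q[:,2:]*f+[c["cx"],c["cy"]]
E
python3 - <<'E'
import cv2,numpy as np
a=cv2.imread("pics/top0.png")
A=cv2.resize(a[155:265,145:285],None,fx=5.5,fy=5.5,interpolation=cv2.INTER_CUBIC)[:590,:780]
cv2.imwrite("pics/cA.png",A)
B=cv2.resize(a[170:285,325:475],None,fx=5,fy=5,interpolation=cv2.INTER_CUBIC)
cv2.imwrite("pics/cB.png",B)
E
```

```text
(no output)
```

View pics/cA.png

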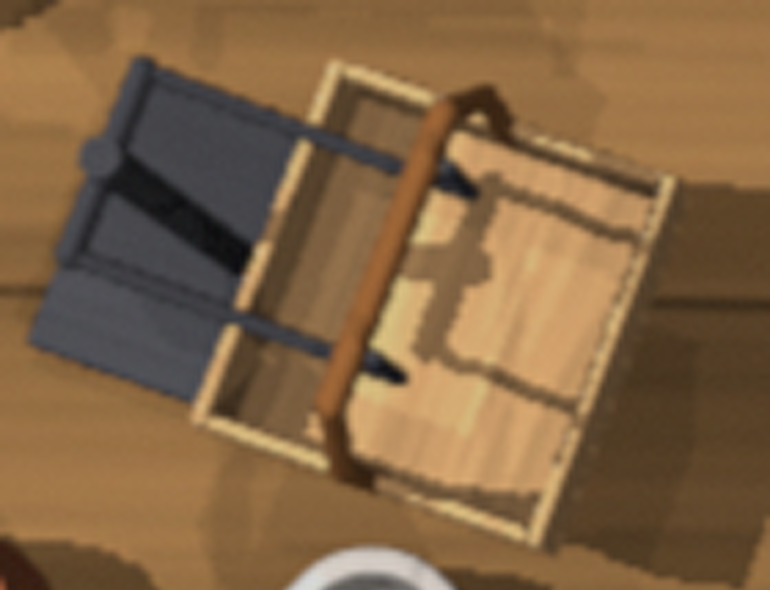

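View pics/cB.png

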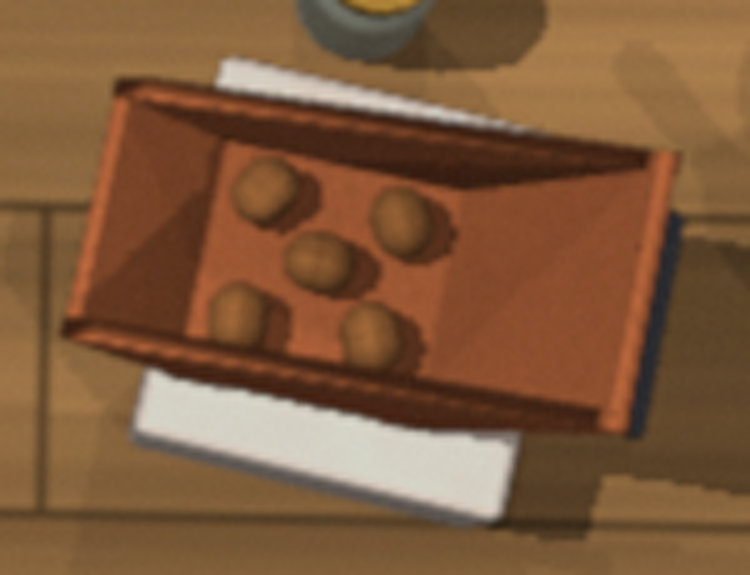

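```bash
cat > m.py <<'E'
from plant import arm
from h import *
c=arm.capture("top")
A=lambda *p:np.array(p)/5.5+[145,155]
B=lambda *p:np.array(p)/5+[325,170]
pr=lambda n,p:print(n,np.round(p[:,:2],4).tolist())
def ang(p):d=p[1]-p[0];return np.degrees(np.arctan2(d[1],d[0]))
h=onz(c,A((438,110),(330,400),(415,165),(355,345),(385,255)),.223);pr("handle",h);print(ang(h),np.linalg.norm(h[2]-h[3]))
r=onz(c,A((335,62),(675,178),(540,545),(195,422)),.118);pr("rim",r);print(r.mean(0),ang(r),[np.linalg.norm(r[i]-r[i-1]) for i in range(4)])
b=onz(c,B((222,58),(132,432),(497,522)),.09);pr("block",b);print(ang(b),ang(b[1:]),np.linalg.norm(b[0]-b[1]),np.linalg.norm(b[2]-b[1]))
l=onz(c,B((115,85),(67,325)),.159);pr("lip",l);print(ang(l),l.mean(0),np.linalg.norm(l[0]-l[1]))
k=onz(c,B((677,152),(630,432)),.252);pr("back",k);print(ang(k),k.mean(0),np.linalg.norm(k[0]-k[1]))
pr("barends",onz(c,B((680,215),(640,435)),.17))
for n,z,p in(("jar",.1,(403,160)),("bottle",.22,(553,262)),("mortar",.065,(212,274)),("pot",.08,(128,268)),("bowl",.055,(519,206))):pr(n,onz(c,p,z))
E
python3 m.py
```

```text
handle [[0.6109, 0.2472], [0.4865, 0.2871], [0.587, 0.2559], [0.5099, 0.2777], [0.5483, 0.2668]]
162.21023028797845 0.08020438125882227
rim [[0.6568, 0.3164], [0.6053, 0.1582], [0.4363, 0.2134], [0.4891, 0.3721]]
[0.54689154 0.26499976 0.118     ] -108.06001815784975 [np.float64(0.17674123947599832), np.float64(0.16638553731681732), np.float64(0.17772424879359386), np.float64(0.16719875408229154)]
block [[0.6305, -0.0982], [0.4382, -0.0548], [0.3967, -0.2373]]
167.2953293895837 -102.80559232351501 0.19722283981276897 0.18716712738884897
lip [[0.6009, -0.0417], [0.4832, -0.0203]]
169.7189812199108 [ 0.54206614 -0.03098528  0.159     ] 0.11964733453083279
back [[0.5549, -0.2907], [0.4288, -0.2685]]
170.02430403798198 [ 0.49184605 -0.27958222  0.252     ] 0.12808618759995757
barends [[0.5401, -0.3111], [0.4346, -0.2911]]
jar [[0.6859, -0.1824]]
bottle [[0.4233, -0.5047]]
mortar [[0.3882, 0.2997]]
pot [[0.3985, 0.5114]]
bowl [[0.5804, -0.4882]]
```

```bash
cat >> h.py <<'E'
def row(o,grasp,yaw,tilt=0):
    "grasp point target, yaw of tool x (deg), tilt toward tub +x (deg)"
    T=R.from_euler("xyz",[np.pi,0,np.radians(yaw)])*R.from_euler("x",-tilt,degrees=True)
    R0=R.from_euler("xyz",o["orientation"])
    p=np.array(grasp)-.155*T.as_matrix()[:,2]
    return np.round(np.r_[R0.inv().apply(p-o["tool_pos"])*100,(R0.inv()*T).as_rotvec()],3).tolist()
E
python3 - <<'E'
from plant import arm
from h import *
o=arm.get_obs()
for g in((.227,.635,.305),(.548,.266,.305),(.548,.266,.225)):print(row(o,g,161.8))
E
```

```text
[0.03, -0.056, -5.638, -0.002, -0.0, -0.026]
[-42.631, -23.975, -5.605, -0.002, -0.0, -0.026]
[-42.633, -23.961, 2.395, -0.002, -0.0, -0.026]
```

servo_tool(commands=[[0,0,-4,0,0,0,-1],[-3,-1.5,-5.6,0,0,-0.02,-1],[-7,-4,-5.6,0,0,-0.026,-1],[-11,-6.2,-5.6,0,0,-0.026,-1],[-15,-8.5,-5.6,0,0,-0.026,-1],[-19,-10.7,-5.6,0,0,-0.026,-1],[-23,-13,-5.6,0,0,-0.026,-1],[-27,-15.2,-5.6,0,0,-0.026,-1],[-31,-17.5,-5.6,0,0,-0.026,-1],[-35,-19.7,-5.6,0,0,-0.026,-1],[-38.5,-21.7,-5.6,0,0,-0.026,-1],[-41,-23,-5.6,0,0,-0.026,-1],[-42.6,-24,-5.6,0,0,-0.026,-1],[-42.6,-24,-5.6,0,0,-0.026,-1],[-42.6,-24,-5.6,0,0,-0.026,-1],[-42.6,-24,-5.6,0,0,-0.026,-1]])

```text
clock: 1.75
tool_pos: [0.5469, 0.267, 0.4607]
orientation: [3.141, -0.001, 2.825]
force: [-0.7, 0.7, 0.3]
finger_gap: 0.0852
grip_force: 0.0
```

```bash
python3 - <<'E'
from plant import arm
from h import *
o=arm.get_obs();print(o["clock"],o["tool_pos"],o["orientation"],o["qpos"])
a=arm.capture("side")["color"];b=arm.capture("top")["color"]
A=cv2.resize(a[190:390,150:400],(500,400));B=cv2.resize(b[130:290,120:240],(300,400))
cv2.imwrite("pics/s1.png",np.hstack([A,B]))
print(row(o,(.548,.266,.225),161.8))
E
```

```text
1.75 [0.54687571 0.26699194 0.46068998] [ 3.14136720e+00 -5.60360858e-04  2.82527064e+00] [ 2.87542462e-01  1.03519826e-01  1.68601100e+00  5.16032204e-04
  1.35239510e+00 -9.67043677e-01]
[-0.142, -0.061, 8.069, 0.0, -0.001, 0.001]
```

View pics/s1.png

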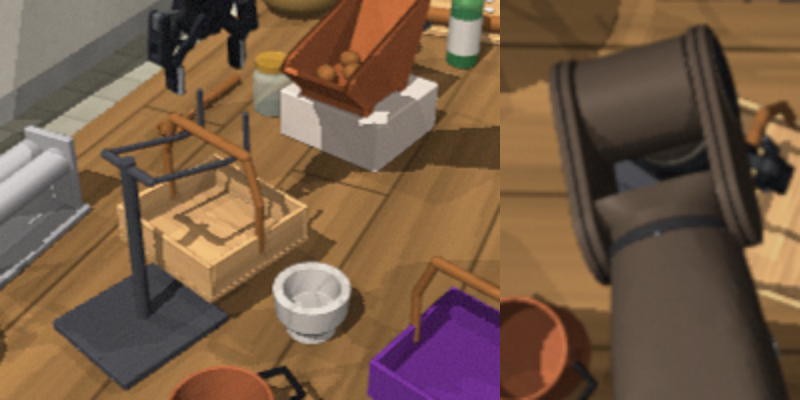

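```bash
python3 - <<'E'
from plant import arm
from h import *
c=arm.capture("side")
d=lambda a:np.array([np.cos(np.radians(a)),np.sin(np.radians(a)),0])
print(proj(c,[[.548,.266,.221],[.6009,-.0417,.159],[.4832,-.0203,.159],[.4382,-.0548,.09]]), "expect 253.5,260; 293,225; 332,245; 337,273")
print(proj(c,np.array([.548,.266,.221])+.065*np.array([d(161.8),-d(161.8)])))
E
```

```text
[[254.84341315 257.61471159]
 [290.9722215  224.52752033]
 [322.88606905 235.28239967]
 [339.7173925  252.96225954]] expect 253.5,260; 293,225; 332,245; 337,273
[[273.06267335 267.51761503]
 [237.84829144 248.37717683]]
```

servo_tool(commands=[[-0.14,-0.06,2.5,0,0,0,-1],[-0.14,-0.06,5,0,0,0,-1],[-0.14,-0.06,7,0,0,0,-1],[-0.14,-0.06,8,0,0,0,-1],[-0.14,-0.06,8,0,0,0,-0.5],[-0.14,-0.06,8,0,0,0,0],[-0.14,-0.06,8,0,0,0,0.5],[-0.14,-0.06,8,0,0,0,1],[-0.14,-0.06,8,0,0,0,1],[-0.14,-0.06,8,0,0,0,1],[-0.14,-0.06,8,0,0,0,1],[-0.14,-0.06,8,0,0,0,1],[-0.14,-0.06,8,0,0,0,1],[-0.14,-0.06,8,0,0,0,1]], force=60)

```text
clock: 3.3
tool_pos: [0.5492, 0.265, 0.3821]
orientation: [3.14, 0.002, 2.824]
force: [1.0, -0.0, 4.8]
finger_gap: 0.0118
grip_force: 58.7
```

servo_tool(commands=[[0,0,-0.5,0,0,0,1],[0,0,-1.2,0,0,0,1],[0,0,-2,0,0,0,1],[0,0,-2.8,0,0,0,1],[0,0,-3.6,0,0,0,1],[0,0,-4.4,0,0,0,1],[0,0,-5.2,0,0,0,1],[0,0,-5.9,0,0,0,1],[0,0,-6.3,0,0,0,1],[0,0,-6.3,0,0,0,1],[0,0,-6.3,0,0,0,1]])

```text
clock: 4.4
tool_pos: [0.5487, 0.2649, 0.4435]
orientation: [-3.141, -0.0, 2.824]
force: [0.1, -0.0, -3.6]
finger_gap: 0.0121
grip_force: 58.6
```

```bash
python3 - <<'E'
from plant import arm
from h import *
o=arm.get_obs()
d=np.array([-.31,-.95])
p=o["tool_pos"];z=p[2]-.155
for k in(.12,):print(row(o,(*(p[:2]+k*d),z),161.8))
print(z,row(o,(.554,.0405,z),168.8),row(o,(.554,.0405,.1625),168.8))
a=arm.capture("side")["color"]
cv2.imwrite("pics/s2.png",cv2.resize(a[150:390,130:430],(750,600)))
E
```

```text
[-0.028, -11.992, 0.003, -0.0, -0.0, -0.0]
0.2885257353339973 [-7.513, -21.155, 0.003, -0.0, -0.0, -0.122] [-7.517, -21.152, 12.605, -0.0, -0.0, -0.122]
```

View pics/s2.png

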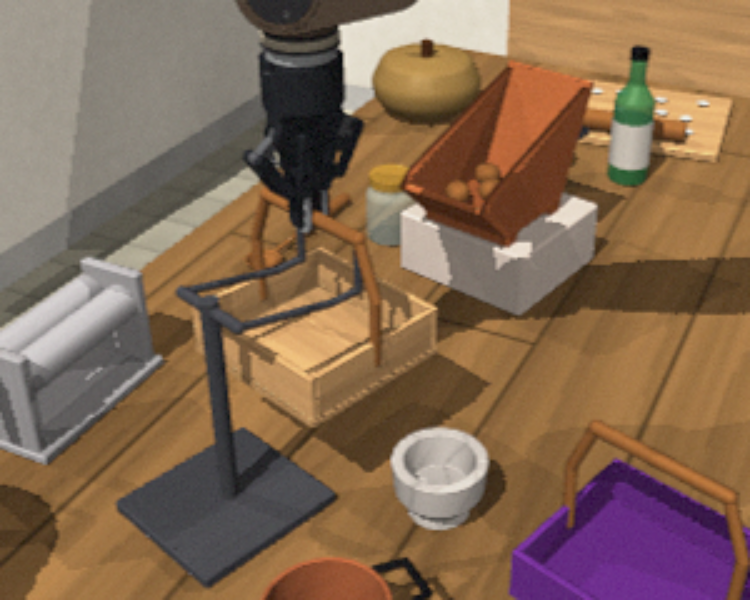

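servo_tool(commands=[[0,-0.5,0,0,0,0,1],[0,-1.5,0,0,0,0,1],[0,-3,0,0,0,0,1],[0,-5,0,0,0,0,1],[0,-7,0,0,0,0,1],[0,-9,0,0,0,0,1],[0,-11,0,0,0,0,1],[-0.2,-13,0,0,0,0,1],[-1,-14.5,0,0,0,-0.02,1],[-2.2,-16,0,0,0,-0.05,1],[-3.5,-17.5,0,0,0,-0.08,1],[-5,-19,0,0,0,-0.1,1],[-6.2,-20.2,0,0,0,-0.122,1],[-7.1,-20.9,0,0,0,-0.122,1],[-7.5,-21.15,0,0,0,-0.122,1],[-7.5,-21.15,0.5,0,0,-0.122,1],[-7.5,-21.15,2,0,0,-0.122,1],[-7.5,-21.15,4,0,0,-0.122,1],[-7.5,-21.15,5.5,0,0,-0.122,1],[-7.5,-21.15,6,0,0,-0.122,1]])

```text
clock: 6.45
tool_pos: [0.5532, 0.0404, 0.3811]
orientation: [-3.14, -0.004, 2.946]
force: [-0.8, 0.1, -2.9]
finger_gap: 0.0113
grip_force: 58.8
```

```bash
python3 - <<'E'
from plant import arm
from h import *
o=arm.get_obs()
print(row(o,(.554,.0405,.1641),168.8))
a=arm.capture("side")["color"];b=arm.capture("top")["color"]
cv2.imwrite("pics/s3.png",np.hstack([cv2.resize(a[140:320,190:390],(444,400)),cv2.resize(b[140:290,240:370],(347,400))]))
E
```

```text
[-0.101, 0.032, 6.199, -0.002, -0.004, -0.0]
```

View pics/s3.png

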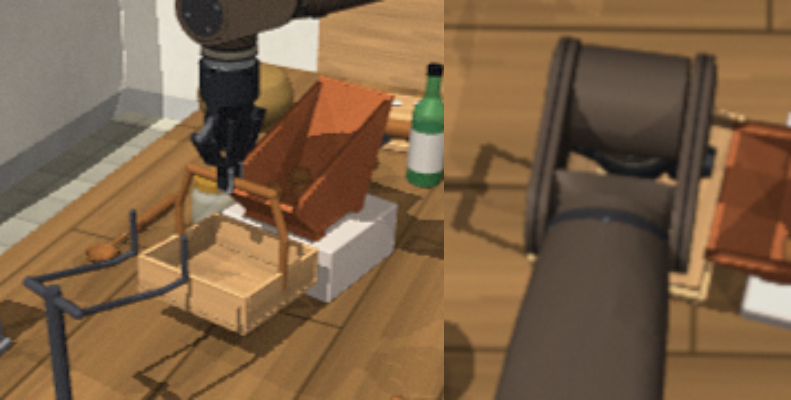

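Trug is level, clear of the hook, and in front of the tub lip. Lowering it.

servo_tool(commands=[[-0.1,0,1,0,0,0,1],[-0.1,0,2.2,0,0,0,1],[-0.1,0,3.4,0,0,0,1],[-0.1,0,4.5,0,0,0,1],[-0.1,0,5.3,0,0,0,1],[-0.1,0,5.8,0,0,0,1],[-0.1,0,6,0,0,0,1],[-0.1,0,6.1,0,0,0,1],[-0.1,0,6.2,0,0,0,1],[-0.1,0,6.2,0,0,0,1],[-0.1,0,6.2,0,0,0,1]])

```text
clock: 7.65
tool_pos: [0.5553, 0.0407, 0.3233]
orientation: [3.14, 0.002, 2.946]
force: [-2.0, 4.5, 5.5]
finger_gap: 0.0116
grip_force: 59.7
```

servo_tool(commands=[[0,0,0,0,0,0,0.6],[0,0,0,0,0,0,0.4],[0,0,0,0,0,0,0.2],[0,0,0,0,0,0,0.1],[0,0,0,0,0,0,0],[0,0,0,0,0,0,0],[0,0,0,0,0,0,0]])

```text
clock: 8.35
tool_pos: [0.555, 0.0403, 0.3217]
orientation: [-3.141, -0.0, 2.946]
force: [-0.4, 0.5, -0.1]
finger_gap: 0.0427
grip_force: 0.0
```

servo_tool(commands=[[0,0,-0.5,0,0,0,0],[0,0,-1.5,0,0,0,0],[0,0,-3,0,0,0,0],[0,0,-5,0,0,0,0],[0,0,-8,0,0,0,0],[0,0,-12,0,0,0,0],[0,0,-15,0,0,0,0],[0,0,-17,0,0,0,0],[0,0,-17,0,0,0,0],[0,0,-17,0,0,0,0]])

```text
clock: 9.35
tool_pos: [0.5547, 0.0405, 0.4924]
orientation: [3.142, 0.001, 2.946]
force: [-0.4, -0.0, -1.5]
finger_gap: 0.0428
grip_force: 0.0
```

```bash
python3 - <<'E'
from plant import arm
from h import *
o=arm.get_obs();print(o["tool_pos"])
d=np.array([.187,.982]);bar=np.array([.489,-.299])
# high waypoint, behind
for s,z,t in((.12,.32,42),(.06,.24,42),(0,.172,42)):
    print(row(o,(*(bar-s*d),z),169.2,t))
E
```

```text
[0.55467567 0.04045971 0.49242131]
[-0.318, -56.942, 5.719, -0.733, 0.004, -0.006]
[-0.262, -50.945, 13.72, -0.733, 0.004, -0.006]
[-0.207, -44.948, 20.52, -0.733, 0.004, -0.006]
```

servo_tool(commands=[[0,-1,-1,0,0,0,0],[0,-4,-2,0,0,0,0],[0,-8,-2,0,0,0,0],[0,-12,-2,0,0,0,0],[0,-16,-2,0,0,0,0],[0,-20,-2,0,0,0,0],[0,-24,-2,0,0,0,0],[0,-28,-2,0,0,0,0],[0,-32,-2,0,0,0,0],[0,-36,-2,0,0,0,0],[0,-40,-2,0,0,0,0],[-0.1,-44,-2,0,0,0,0],[-0.2,-48,-1,-0.1,0,0,0],[-0.3,-51,0,-0.2,0,0,0],[-0.3,-54,2,-0.35,0,0,0],[-0.3,-56,4,-0.5,0,0,0],[-0.3,-56.9,5.7,-0.63,0,0,0],[-0.3,-56.9,5.7,-0.733,0,0,0],[-0.3,-56.9,5.7,-0.733,0,0,0],[-0.3,-56.9,5.7,-0.733,0,0,0]])

```text
clock: 11.35
tool_pos: [0.4468, -0.5187, 0.4341]
orientation: [2.41, -0.001, 2.945]
force: [0.2, -0.9, -0.6]
finger_gap: 0.0425
grip_force: 0.0
```

```bash
python3 - <<'E'
from plant import arm
from h import *
o=arm.get_obs();print(o["qpos"])
a=arm.capture("side")["color"];b=arm.capture("top")["color"]
cv2.imwrite("pics/s4.png",np.hstack([cv2.resize(a[130:310,220:420],(400,360)),cv2.resize(b[150:310,260:580][:,:],(400,200)).repeat(1,0) if 0 else cv2.resize(b[140:320,330:530],(400,360))]))
E
```

```text
[-1.05663192  0.37081198  1.4519217   0.47478096  1.88116792 -2.41623256]
```

View pics/s4.png

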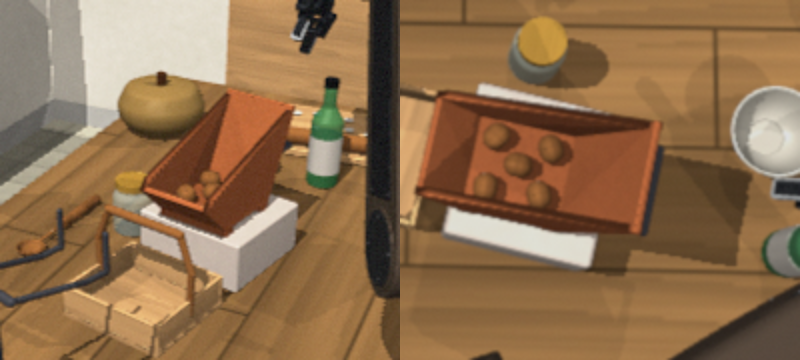

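```bash
python3 - <<'E'
from plant import arm
from h import *
o=arm.get_obs()
d=np.array([.187,.982]);bar=np.array([.489,-.299])
print(row(o,(*(bar-.05*d),.172+.055),169.2,42),row(o,(*bar,.171),169.2,42))
E
```

```text
[0.053, -1.056, 11.575, -0.002, 0.005, -0.005] [0.093, -1.071, 19.081, -0.002, 0.005, -0.005]
```

servo_tool(commands=[[0.1,-0.3,2,0,0,0,0],[0.1,-0.7,4.5,0,0,0,0],[0.1,-1,7,0,0,0,0],[0.1,-1.05,9.5,0,0,0,0],[0.1,-1.05,11.5,0,0,0,0],[0.1,-1.05,12.5,0,0,0,0],[0.1,-1.05,12.5,0,0,0,0],[0.1,-1.05,12.5,0,0,0,0]])

```text
clock: 12.25
tool_pos: [0.4612, -0.444, 0.3361]
orientation: [2.41, 0.002, 2.946]
force: [0.6, 0.1, 1.1]
finger_gap: 0.0428
grip_force: 0.0
```

```bash
python3 - <<'E'
from plant import arm
from h import *
o=arm.get_obs();d=np.array([.187,.982]);bar=np.array([.489,-.299])
print(row(o,(*bar,.171),169.2,42))
b=arm.capture("top")["color"]
cv2.imwrite("pics/s5.png",cv2.resize(b[170:290,390:550],(800,600),interpolation=cv2.INTER_CUBIC))
E
```

```text
[0.024, -0.062, 6.653, -0.002, 0.006, -0.004]
```

View pics/s5.png

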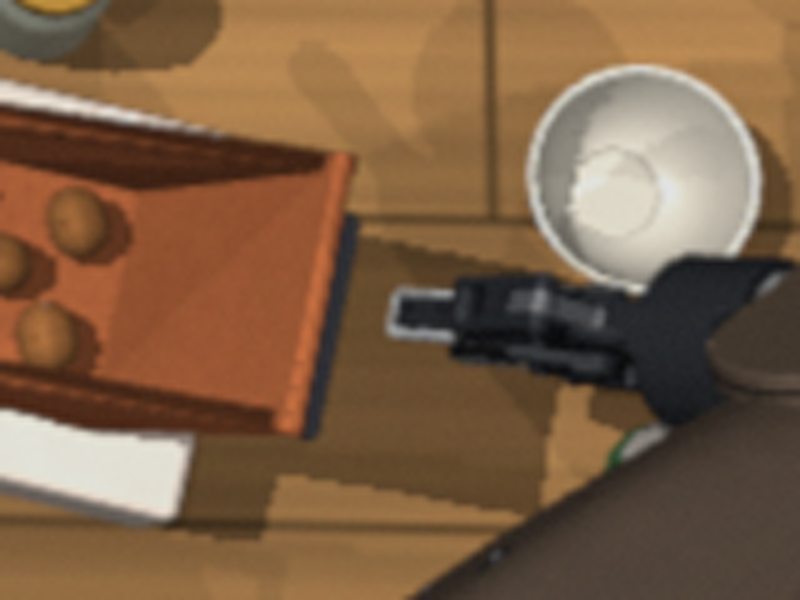

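servo_tool(commands=[[0,0,1.5,0,0,0,0],[0,0,3,0,0,0,0],[0,0,4.5,0,0,0,0],[0,0,5.8,0,0,0,0],[0,0,6.6,0,0,0,0],[0,0,6.6,0,0,0,0],[0,0,6.6,0,0,0,0]])

```text
clock: 13.0
tool_pos: [0.4697, -0.4004, 0.2858]
orientation: [2.409, 0.0, 2.946]
force: [-0.7, 0.5, -0.5]
finger_gap: 0.0426
grip_force: 0.0
```

servo_tool(commands=[[0,0,0,0,0,0,0.2],[0,0,0,0,0,0,0.35],[0,0,0,0,0,0,0.45],[0,0,0,0,0,0,0.55],[0,0,0,0,0,0,0.6],[0,0,0,0,0,0,0.65],[0,0,0,0,0,0,0.7],[0,0,0,0,0,0,0.8],[0,0,0,0,0,0,1],[0,0,0,0,0,0,1],[0,0,0,0,0,0,1]], force=20)

```text
clock: 14.1
tool_pos: [0.4697, -0.4, 0.2863]
orientation: [2.406, 0.0, 2.947]
force: [-0.9, 4.4, 4.4]
finger_gap: 0.0109
grip_force: 20.2
```

```bash
cat > rk.py <<'E'
import numpy as np,sys
def st(th,k=.5):
    t=np.radians(th); b=np.array([-.217*np.cos(t)+.08*np.sin(t),.217*np.sin(t)+.08*np.cos(t)])
    a=np.radians(42.1-k*th); return b-.155*np.array([np.sin(a),-np.cos(a)]),a
def tab(l):
    p0,a0=st(l[0])
    for th in l[1:]:
        p,a=st(th); d=(p-p0)*100
        print(th,[0,round(d[0]*np.cos(a0)+d[1]*np.sin(a0),2),round(d[0]*np.sin(a0)-d[1]*np.cos(a0),2),round(a0-a,3),0,0,1])
tab([float(x) for x in sys.argv[1:]])
E
python3 rk.py 0 .5 1 2 3 4.5 6 7.5 9 10.5 12 14 16 18 20; python3 rk.py 20 22 24 26 28 30 32 34 36 38 40 41.5 43 44.5 46 47 48 49 50
python3 - <<'E'
from plant import arm
from h import *
o=arm.get_obs();print(o["tool_pos"]+.155*R.from_euler("xyz",o["orientation"]).as_matrix()[:,2])
E
```

```text
0.5 [0, np.float64(0.25), np.float64(-0.09), np.float64(0.004), 0, 0, 1]
1.0 [0, np.float64(0.49), np.float64(-0.18), np.float64(0.009), 0, 0, 1]
2.0 [0, np.float64(0.99), np.float64(-0.36), np.float64(0.017), 0, 0, 1]
3.0 [0, np.float64(1.49), np.float64(-0.53), np.float64(0.026), 0, 0, 1]
4.5 [0, np.float64(2.25), np.float64(-0.77), np.float64(0.039), 0, 0, 1]
6.0 [0, np.float64(3.01), np.float64(-0.99), np.float64(0.052), 0, 0, 1]
7.5 [0, np.float64(3.78), np.float64(-1.19), np.float64(0.065), 0, 0, 1]
9.0 [0, np.float64(4.55), np.float64(-1.38), np.float64(0.079), 0, 0, 1]
10.5 [0, np.float64(5.33), np.float64(-1.55), np.float64(0.092), 0, 0, 1]
12.0 [0, np.float64(6.11), np.float64(-1.7), np.float64(0.105), 0, 0, 1]
14.0 [0, np.float64(7.16), np.float64(-1.87), np.float64(0.122), 0, 0, 1]
16.0 [0, np.float64(8.22), np.float64(-2.02), np.float64(0.14), 0, 0, 1]
18.0 [0, np.float64(9.28), np.float64(-2.12), np.float64(0.157), 0, 0, 1]
20.0 [0, np.float64(10.35), np.float64(-2.2), np.float64(0.175), 0, 0, 1]
22.0 [0, np.float64(1.04), np.float64(-0.23), np.float64(0.017), 0, 0, 1]

[... 599 characters left out ...]
float64(10.65), np.float64(-0.84), np.float64(0.175), 0, 0, 1]
41.5 [0, np.float64(11.46), np.float64(-0.77), np.float64(0.188), 0, 0, 1]
43.0 [0, np.float64(12.26), np.float64(-0.68), np.float64(0.201), 0, 0, 1]
44.5 [0, np.float64(13.06), np.float64(-0.57), np.float64(0.214), 0, 0, 1]
46.0 [0, np.float64(13.86), np.float64(-0.45), np.float64(0.227), 0, 0, 1]
47.0 [0, np.float64(14.39), np.float64(-0.36), np.float64(0.236), 0, 0, 1]
48.0 [0, np.float64(14.92), np.float64(-0.25), np.float64(0.244), 0, 0, 1]
49.0 [0, np.float64(15.44), np.float64(-0.15), np.float64(0.253), 0, 0, 1]
50.0 [0, np.float64(15.97), np.float64(-0.03), np.float64(0.262), 0, 0, 1]
[ 0.48986627 -0.29802161  0.17128607]
```

servo_tool(commands=[[0,0,0,0,0,0,1],[0,0,0,0,0,0,1],[0,0,0,0,0,0,1],[0,0.25,-0.09,0.004,0,0,1],[0,0.49,-0.18,0.009,0,0,1],[0,0.99,-0.36,0.017,0,0,1],[0,1.49,-0.53,0.026,0,0,1],[0,2.25,-0.77,0.039,0,0,1],[0,3.01,-0.99,0.052,0,0,1],[0,3.78,-1.19,0.065,0,0,1],[0,4.55,-1.38,0.079,0,0,1],[0,5.33,-1.55,0.092,0,0,1],[0,6.11,-1.7,0.105,0,0,1],[0,7.16,-1.87,0.122,0,0,1],[0,8.22,-2.02,0.14,0,0,1],[0,9.28,-2.12,0.157,0,0,1],[0,10.35,-2.2,0.175,0,0,1],[0,10.35,-2.2,0.175,0,0,1]], force=60)

```text
clock: 15.9
tool_pos: [0.4822, -0.3385, 0.3736]
orientation: [2.584, 0.003, 2.947]
force: [-1.3, -2.8, -4.7]
finger_gap: 0.0101
grip_force: 59.2
```

```bash
python3 - <<'E'
from plant import arm
from h import *
o=arm.get_obs();print(o["tool_pos"]+.155*R.from_euler("xyz",o["orientation"]).as_matrix()[:,2],o["ft_torque"])
t=np.radians(20);e=np.array([.4899+.217*.187,-.298+.217*.982,.0913])
print("exp",e+np.r_[np.array([.187,.982])*(-.217*np.cos(t)+.08*np.sin(t)),.217*np.sin(t)+.08*np.cos(t)])
cs=arm.capture("side");a=cs["color"];b=arm.capture("top")["color"]
print("edge px",proj(cs,[e]))
cv2.imwrite("pics/s6.png",np.hstack([cv2.resize(a[150:310,240:400],(400,400)),cv2.resize(b[150:310,270:430],(400,400))]))
E
```

```text
[ 0.49834322 -0.25809711  0.24209867] [-1.069885    0.27553979 -0.06064   ]
exp [ 0.49746383 -0.25827976  0.24069378]
edge px [[316.4175049  241.99279141]]
```

View pics/s6.png

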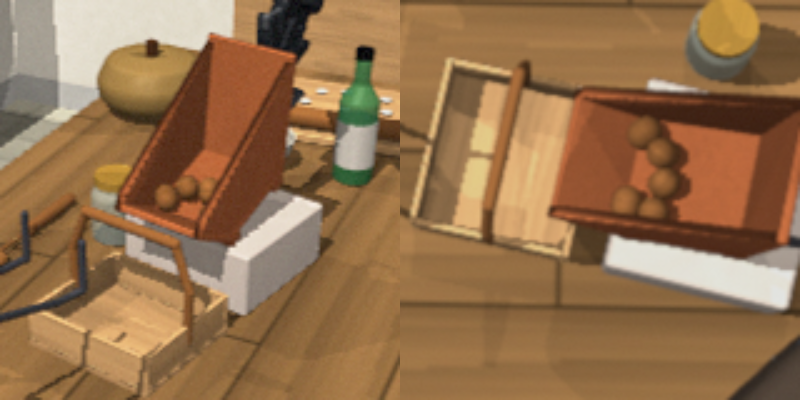

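servo_tool(commands=[[0,0.5,-0.1,0.008,0,0,1],[0,1.04,-0.23,0.017,0,0,1],[0,2.1,-0.43,0.035,0,0,1],[0,3.15,-0.59,0.052,0,0,1],[0,4.22,-0.72,0.07,0,0,1],[0,5.28,-0.82,0.087,0,0,1],[0,6.36,-0.89,0.105,0,0,1],[0,7.43,-0.93,0.122,0,0,1],[0,8.5,-0.93,0.14,0,0,1],[0,9.58,-0.9,0.157,0,0,1],[0,10.65,-0.84,0.175,0,0,1],[0,11.46,-0.77,0.188,0,0,1],[0,12.26,-0.68,0.201,0,0,1],[0,13.06,-0.57,0.214,0,0,1],[0,13.86,-0.45,0.227,0,0,1],[0,14.39,-0.36,0.236,0,0,1],[0,14.92,-0.25,0.244,0,0,1],[0,15.44,-0.15,0.253,0,0,1],[0,15.97,-0.03,0.262,0,0,1],[0,15.97,-0.03,0.262,0,0,1]])

```text
clock: 18.0
tool_pos: [0.5083, -0.2061, 0.4595]
orientation: [2.847, 0.004, 2.946]
force: [-0.1, -5.1, 5.5]
finger_gap: 0.0097
grip_force: 58.9
```

```bash
python3 rk.py 50 51 52 53 54 55 56 57 58 59 60 61 62 63; python3 - <<'E'
from plant import arm
from h import *
o=arm.get_obs();print(o["tool_pos"]+.155*R.from_euler("xyz",o["orientation"]).as_matrix()[:,2],o["qpos"])
t=np.radians(50);e=np.array([.4899+.217*.187,-.298+.217*.982,.0913])
print("exp",e+np.r_[np.array([.187,.982])*(-.217*np.cos(t)+.08*np.sin(t)),.217*np.sin(t)+.08*np.cos(t)])
E
```

```text
51.0 [0, np.float64(0.54), np.float64(-0.01), np.float64(0.009), 0, 0, 1]
52.0 [0, np.float64(1.08), np.float64(-0.02), np.float64(0.017), 0, 0, 1]
53.0 [0, np.float64(1.62), np.float64(-0.02), np.float64(0.026), 0, 0, 1]
54.0 [0, np.float64(2.16), np.float64(-0.01), np.float64(0.035), 0, 0, 1]
55.0 [0, np.float64(2.69), np.float64(0.01), np.float64(0.044), 0, 0, 1]
56.0 [0, np.float64(3.23), np.float64(0.04), np.float64(0.052), 0, 0, 1]
57.0 [0, np.float64(3.77), np.float64(0.07), np.float64(0.061), 0, 0, 1]
58.0 [0, np.float64(4.31), np.float64(0.11), np.float64(0.07), 0, 0, 1]
59.0 [0, np.float64(4.84), np.float64(0.16), np.float64(0.079), 0, 0, 1]
60.0 [0, np.float64(5.38), np.float64(0.22), np.float64(0.087), 0, 0, 1]
61.0 [0, np.float64(5.91), np.float64(0.29), np.float64(0.096), 0, 0, 1]
62.0 [0, np.float64(6.45), np.float64(0.37), np.float64(0.105), 0, 0, 1]
63.0 [0, np.float64(6.98), np.float64(0.45), np.float64(0.113), 0, 0, 1]
[ 0.51769007 -0.16202352  0.31117791] [-0.60798575 -0.02056569  1.82228443  0.27273455  1.46121854 -2.03091726]
exp [ 0.51585535 -0.16169973  0.30895465]
```

servo_tool(commands=[[0,0.54,0,0.009,0,0,1],[0,1.08,-0.02,0.017,0,0,1],[0,1.62,-0.02,0.026,0,0,1],[0,2.16,0,0.035,0,0,1],[0,2.69,0,0.044,0,0,1],[0,3.23,0,0.052,0,0,1],[0,3.77,0.05,0.061,0,0,1],[0,4.31,0.1,0.07,0,0,1],[0,4.84,0.15,0.079,0,0,1],[0,5.38,0.2,0.087,0,0,1],[0,5.38,0.2,0.087,0,0,1],[0,5.38,0.2,0.087,0,0,1],[0,5.38,0.2,0.087,0,0,1],[0,5.38,0.2,0.087,0,0,1],[0,5.38,0.2,0.087,0,0,1]])

```text
clock: 19.5
tool_pos: [0.5184, -0.155, 0.4728]
orientation: [2.932, 0.004, 2.946]
force: [1.0, -1.9, 5.8]
finger_gap: 0.0098
grip_force: 61.6
```

```bash
python3 - <<'E'
from plant import arm
from h import *
a=arm.capture("side")["color"];b=arm.capture("top")["color"]
cv2.imwrite("pics/s7.png",np.hstack([cv2.resize(a[150:310,230:390],(400,400)),cv2.resize(b[150:310,270:430],(400,400))]))
E
python3 rk.py 60 61 62 63 64 65 66 67
```

```text
61.0 [0, np.float64(0.54), np.float64(0.02), np.float64(0.009), 0, 0, 1]
62.0 [0, np.float64(1.08), np.float64(0.05), np.float64(0.017), 0, 0, 1]
63.0 [0, np.float64(1.61), np.float64(0.09), np.float64(0.026), 0, 0, 1]
64.0 [0, np.float64(2.15), np.float64(0.13), np.float64(0.035), 0, 0, 1]
65.0 [0, np.float64(2.69), np.float64(0.18), np.float64(0.044), 0, 0, 1]
66.0 [0, np.float64(3.22), np.float64(0.25), np.float64(0.052), 0, 0, 1]
67.0 [0, np.float64(3.76), np.float64(0.32), np.float64(0.061), 0, 0, 1]
```

View pics/s7.png

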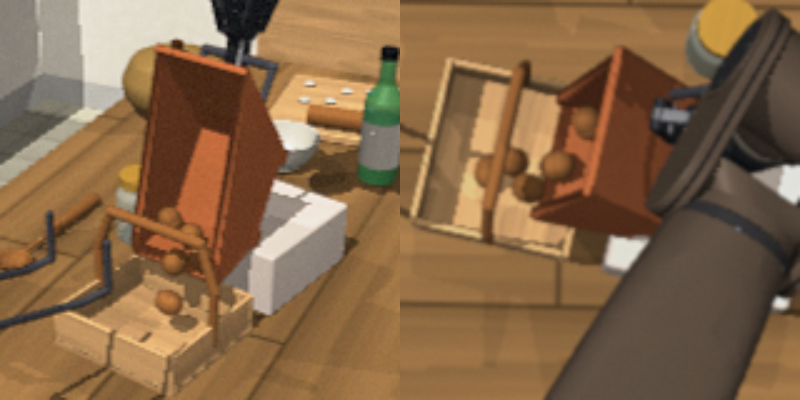

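servo_tool(commands=[[0,0.54,0,0.009,0,0,1],[0,1.08,0.05,0.017,0,0,1],[0,1.61,0.1,0.026,0,0,1],[0,2.15,0.13,0.035,0,0,1],[0,2.15,0.13,0.035,0,0,1],[0,2.15,0.13,0.035,0,0,1],[0,2.15,0.13,0.035,0,0,1],[0,2.15,0.13,0.035,0,0,1],[0,2.15,0.13,0.035,0,0,1],[0,2.15,0.13,0.035,0,0,1],[0,2.15,0.13,0.035,0,0,1],[0,2.15,0.13,0.035,0,0,1],[0,2.15,0.13,0.035,0,0,1],[0,2.15,0.13,0.035,0,0,1]])

```text
clock: 21.0
tool_pos: [0.5226, -0.1336, 0.4757]
orientation: [2.964, 0.004, 2.946]
force: [3.1, -0.7, 6.8]
finger_gap: 0.0095
grip_force: 62.7
```

```bash
cat > nuts.py <<'E'
from plant import arm
from h import *
import sys
p=np.float32
s0=cv2.imread("pics/top0.png")
hs=cv2.cvtColor(s0,cv2.COLOR_BGR2HSV)
print("nut",s0[208,379],hs[208,379],hs[211,405],"tub",hs[225,440],hs[238,352],"trug floor",hs[215,240],hs[200,245],"handle",hs[200,215])
c=arm.capture("top")["color"]; cv2.imwrite("pics/"+sys.argv[1]+".png",c)
h=cv2.cvtColor(c,cv2.COLOR_BGR2HSV)
for y in range(170,262,3):  # text map of hue/value
    print(y," ".join(f"{h[y,x,0]:2d}/{h[y,x,2]:3d}" for x in range(276,372,4)))
E
python3 nuts.py t1
```

```text
nut [ 52  92 144] [ 13 163 144] [ 14 164 132] tub [ 10 168 138] [ 10 174 141] trug floor [ 16 121 205] [ 15 123 193] handle [ 14 163 156]
170 15/159 16/159 16/158 16/158 15/158 16/156 16/155 16/153 16/154 16/153 16/153 15/151 16/153 15/152 16/151 16/150 15/152 16/151 10/183 10/ 89 14/103 16/149 16/148 16/148
173 16/156 16/156 16/156 16/178 16/174 15/155 15/155 16/153 16/156 16/153 16/154 16/141 16/152 16/152 16/154 16/152 16/153 15/139 10/185 11/ 88 10/ 90 11/ 84 16/150 16/151
176 16/158 16/159 16/159 17/200 16/126 16/189 16/223 15/208 15/149 16/154 15/145 13/ 60 16/157 16/156 15/156 15/156 16/156 10/ 75 10/169 11/ 89 10/ 91 11/ 92 11/ 81 15/127
179 16/155 16/156 16/156 17/222 15/ 81 15/ 68 16/ 74 16/ 93 16/155 17/225 13/159 14/ 59 16/155 16/155 15/154 16/156 14/101 10/ 98 10/137 11/ 90 11/ 90 11/ 93 10/ 91 10/ 89
182 16/161 16/160 16/159 16/195 16/112 16/118 16/117 16/134 16/ 95 16/ 71 14/156 15/ 47 16/121 16/142 16/146 15/138 10/ 91 10/139 10/103 10/111 11/ 90 10/ 91 11/ 92 10/ 92
185 15/159 16/158 16/158 16/155 16/113 16/118 16/118 15/212 16/212 15/191 14/145 15/122 16/ 69 15/ 72 
[... 3678 characters left out ...]
5/ 84 12/ 87
251 16/151 16/152 16/153 16/153 16/152 16/154 16/155 16/156 16/156 16/147 16/145 15/123 16/100 16/154 17/213 17/223 15/ 97 16/ 96 15/ 81 13/151 13/ 64 13/ 83 14/ 87 13/ 93
254 16/145 16/145 16/145 15/147 16/146 15/146 16/143 15/147 15/145 15/148 16/147 15/145 15/146 16/146 16/112 16/121 16/ 90 16/ 85 15/ 73 13/ 78 13/ 80 14/ 88 13/ 92 12/ 96
257 16/149 15/150 16/149 16/150 16/149 16/147 16/148 16/148 15/148 16/151 16/148 16/148 16/147 16/146 16/118 16/147 16/147 16/147 15/146 13/ 72 12/ 85 13/ 90 13/ 95 14/ 95
260 16/153 16/148 16/148 16/148 16/147 16/147 16/147 16/147 16/147 16/148 16/148 16/148 16/147 16/146 16/114 16/148 16/145 16/147 15/ 81 14/ 78 14/ 86 13/ 92 13/ 95 13/ 97
```

```bash
cat > n2.py <<'E'
from plant import arm
from h import *
import sys
for n,(x0,x1,y0,y1) in(("top",(270,360,170,262)),("side",(235,330,215,310))):
    cc=arm.capture(n);c=cc["color"];h=cv2.cvtColor(c,cv2.COLOR_BGR2HSV)
    m=cv2.inRange(h,(11,140,85),(14,200,190));w=np.zeros_like(m);w[y0:y1,x0:x1]=m[y0:y1,x0:x1]
    w=cv2.morphologyEx(w,cv2.MORPH_OPEN,np.ones((3,3),np.uint8))
    k,_,st,ce=cv2.connectedComponentsWithStats(w)
    for i in range(1,k):
        if st[i,4]>12:print(n,st[i].tolist(),ce[i].round(),"at z=.022:",onz(cc,ce[i],.022)[0,:2].round(3))
E
python3 n2.py
```

```text
top [300, 177, 20, 58, 379] [309. 208.] at z=.022: [0.571 0.056]
top [352, 190, 3, 7, 21] [353. 193.] at z=.022: [ 0.614 -0.059]
top [331, 192, 4, 8, 29] [333. 196.] at z=.022: [ 0.606 -0.005]
top [346, 200, 14, 11, 103] [352. 205.] at z=.022: [ 0.582 -0.057]
top [286, 204, 10, 12, 93] [290. 209.] at z=.022: [0.566 0.107]
top [343, 211, 5, 5, 23] [345. 213.] at z=.022: [ 0.56  -0.038]
top [349, 215, 11, 6, 33] [354. 217.] at z=.022: [ 0.548 -0.063]
top [286, 225, 12, 11, 99] [291. 230.] at z=.022: [0.511 0.104]
side [251, 228, 17, 13, 77] [259. 234.] at z=.022: [ 0.789 -0.159]
side [273, 233, 19, 8, 79] [282. 237.] at z=.022: [ 0.707 -0.181]
side [294, 239, 24, 36, 209] [308. 252.] at z=.022: [ 0.574 -0.119]
side [235, 250, 7, 7, 37] [238. 253.] at z=.022: [ 0.786 -0.01 ]
side [282, 261, 9, 9, 56] [286. 265.] at z=.022: [ 0.607 -0.015]
side [281, 275, 5, 8, 37] [283. 279.] at z=.022: [0.579 0.058]
side [292, 280, 10, 11, 82] [297. 285.] at z=.022: [0.526 0.07 ]
```

```bash
sed -i 's/round(\(d\[0\][^,]*\),2)/float(round(\1,2))/g' rk.py; (python3 rk.py 64 63.5 62.5 61 59 57 55 53 51 49 47 45 43 41 39 37 35 33 31 30.5 30; echo; python3 rk.py 30 29.5 28.5 27 25 23 21 19 17 15 13 11 9 7.5 6 5 4 3 2.5 2 1.5; echo; python3 rk.py 1.5 1.2 0.9 0.6 0.3 0) | sed 's/np.float64(\([-0-9.]*\))/\1/g'
```

```text
63.5 [0, -0.27, -0.01, -0.004, 0, 0, 1]
62.5 [0, -0.81, -0.04, -0.013, 0, 0, 1]
61.0 [0, -1.62, -0.05, -0.026, 0, 0, 1]
59.0 [0, -2.69, -0.05, -0.044, 0, 0, 1]
57.0 [0, -3.77, -0.01, -0.061, 0, 0, 1]
55.0 [0, -4.85, 0.06, -0.079, 0, 0, 1]
53.0 [0, -5.92, 0.16, -0.096, 0, 0, 1]
51.0 [0, -6.99, 0.3, -0.113, 0, 0, 1]
49.0 [0, -8.05, 0.47, -0.131, 0, 0, 1]
47.0 [0, -9.11, 0.67, -0.148, 0, 0, 1]
45.0 [0, -10.16, 0.9, -0.166, 0, 0, 1]
43.0 [0, -11.21, 1.16, -0.183, 0, 0, 1]
41.0 [0, -12.24, 1.46, -0.201, 0, 0, 1]
39.0 [0, -13.26, 1.79, -0.218, 0, 0, 1]
37.0 [0, -14.28, 2.15, -0.236, 0, 0, 1]
35.0 [0, -15.28, 2.54, -0.253, 0, 0, 1]
33.0 [0, -16.27, 2.96, -0.271, 0, 0, 1]
31.0 [0, -17.24, 3.41, -0.288, 0, 0, 1]
30.5 [0, -17.49, 3.52, -0.292, 0, 0, 1]
30.0 [0, -17.73, 3.64, -0.297, 0, 0, 1]

29.5 [0, -0.26, 0.05, -0.004, 0, 0, 1]
28.5 [0, -0.79, 0.14, -0.013, 0, 0, 1]
27.0 [0, -1.58, 0.3, -0.026, 0, 0, 1]
25.0 [0, -2.62, 0.54, -0.044, 0, 0, 1]
23.0 [0, -3.66, 0.81, -0.061, 0, 0, 1]
21.0 [0, -4.68, 1.12, -0.079, 0, 0, 1]
19.0 [0, -5.7, 1.45, -0.096, 0, 0, 1]
17.0 [0, -6.7, 1.82, -0.113, 0, 0, 1]
15.0 [0, -7.69, 2.21, -0.131, 0, 0, 1]
13.0 [0, -8.67, 2.64, -0.148, 0, 0, 1]
11.0 [0, -9.63, 3.09, -0.166, 0, 0, 1]
9.0 [0, -10.57, 3.58, -0.183, 0, 0, 1]
7.5 [0, -11.27, 3.96, -0.196, 0, 0, 1]
6.0 [0, -11.96, 4.35, -0.209, 0, 0, 1]
5.0 [0, -12.42, 4.62, -0.218, 0, 0, 1]
4.0 [0, -12.87, 4.9, -0.227, 0, 0, 1]
3.0 [0, -13.31, 5.19, -0.236, 0, 0, 1]
2.5 [0, -13.53, 5.33, -0.24, 0, 0, 1]
2.0 [0, -13.75, 5.48, -0.244, 0, 0, 1]
1.5 [0, -13.97, 5.63, -0.249, 0, 0, 1]

1.2 [0, -0.15, 0.06, -0.003, 0, 0, 1]
0.9 [0, -0.3, 0.11, -0.005, 0, 0, 1]
0.6 [0, -0.44, 0.17, -0.008, 0, 0, 1]
0.3 [0, -0.59, 0.22, -0.01, 0, 0, 1]
0.0 [0, -0.74, 0.28, -0.013, 0, 0, 1]
```

servo_tool(commands=[[0,-0.27,-0.01,-0.004,0,0,1],[0,-0.81,-0.04,-0.013,0,0,1],[0,-1.62,-0.05,-0.026,0,0,1],[0,-2.69,-0.05,-0.044,0,0,1],[0,-3.77,-0.01,-0.061,0,0,1],[0,-4.85,0.06,-0.079,0,0,1],[0,-5.92,0.16,-0.096,0,0,1],[0,-6.99,0.3,-0.113,0,0,1],[0,-8.05,0.47,-0.131,0,0,1],[0,-9.11,0.67,-0.148,0,0,1],[0,-10.16,0.9,-0.166,0,0,1],[0,-11.21,1.16,-0.183,0,0,1],[0,-12.24,1.46,-0.201,0,0,1],[0,-13.26,1.79,-0.218,0,0,1],[0,-14.28,2.15,-0.236,0,0,1],[0,-15.28,2.54,-0.253,0,0,1],[0,-16.27,2.96,-0.271,0,0,1],[0,-17.24,3.41,-0.288,0,0,1],[0,-17.49,3.52,-0.292,0,0,1],[0,-17.73,3.64,-0.297,0,0,1]])

```text
clock: 23.15
tool_pos: [0.4894, -0.3007, 0.4064]
orientation: [2.669, 0.0, 2.945]
force: [0.6, -6.1, 3.5]
finger_gap: 0.0094
grip_force: 64.3
```

servo_tool(commands=[[0,-0.26,0.05,-0.004,0,0,1],[0,-0.79,0.14,-0.013,0,0,1],[0,-1.58,0.3,-0.026,0,0,1],[0,-2.62,0.54,-0.044,0,0,1],[0,-3.66,0.81,-0.061,0,0,1],[0,-4.68,1.12,-0.079,0,0,1],[0,-5.7,1.45,-0.096,0,0,1],[0,-6.7,1.82,-0.113,0,0,1],[0,-7.69,2.21,-0.131,0,0,1],[0,-8.67,2.64,-0.148,0,0,1],[0,-9.63,3.09,-0.166,0,0,1],[0,-10.57,3.58,-0.183,0,0,1],[0,-11.27,3.96,-0.196,0,0,1],[0,-11.96,4.35,-0.209,0,0,1],[0,-12.42,4.62,-0.218,0,0,1],[0,-12.87,4.9,-0.227,0,0,1],[0,-13.31,5.19,-0.236,0,0,1],[0,-13.53,5.33,-0.24,0,0,1],[0,-13.75,5.48,-0.244,0,0,1],[0,-13.97,5.63,-0.249,0,0,1]])

```text
clock: 25.15
tool_pos: [0.4702, -0.3961, 0.2924]
orientation: [2.419, -0.001, 2.947]
force: [0.0, 3.2, -6.4]
finger_gap: 0.0093
grip_force: 65.3
```

```bash
python3 - <<'E'
from plant import arm
from h import *
o=arm.get_obs();print(o["tool_pos"]+.155*R.from_euler("xyz",o["orientation"]).as_matrix()[:,2],o["force"])
E
python3 n2.py
```

```text
[ 0.48989603 -0.29550281  0.1760931 ] [ 0.03646519  3.19707748 -6.43762089]
top [300, 177, 20, 65, 412] [309. 210.] at z=.022: [0.566 0.057]
top [331, 190, 9, 12, 90] [335. 195.] at z=.022: [ 0.606 -0.012]
top [286, 204, 10, 12, 95] [290. 210.] at z=.022: [0.566 0.107]
top [285, 225, 12, 11, 100] [290. 230.] at z=.022: [0.511 0.105]
side [260, 231, 4, 4, 14] [262. 232.] at z=.022: [ 0.789 -0.175]
side [273, 232, 28, 13, 110] [286. 238.] at z=.022: [ 0.688 -0.176]
side [252, 237, 4, 4, 14] [254. 238.] at z=.022: [ 0.792 -0.123]
side [302, 243, 10, 7, 42] [306. 246.] at z=.022: [ 0.598 -0.157]
side [235, 250, 6, 7, 38] [237. 253.] at z=.022: [ 0.789 -0.011]
side [282, 261, 9, 9, 57] [286. 265.] at z=.022: [ 0.607 -0.015]
side [314, 265, 3, 15, 45] [315. 272.] at z=.022: [ 0.505 -0.018]
side [280, 275, 10, 9, 61] [284. 279.] at z=.022: [0.577 0.057]
side [292, 280, 10, 11, 71] [296. 285.] at z=.022: [0.528 0.07 ]
```

servo_tool(commands=[[0,-0.15,0.06,-0.003,0,0,1],[0,-0.3,0.11,-0.005,0,0,1],[0,-0.44,0.17,-0.008,0,0,1],[0,-0.59,0.22,-0.01,0,0,1],[0,-0.66,0.25,-0.012,0,0,1],[0,-0.74,0.28,-0.013,0,0,1],[0,-0.74,0.28,-0.013,0,0,1],[0,-0.74,0.28,-0.013,0,0,1]])

```text
clock: 26.05
tool_pos: [0.4697, -0.3997, 0.2858]
orientation: [2.406, -0.001, 2.947]
force: [1.3, 6.2, -6.3]
finger_gap: 0.0094
grip_force: 65.2
```

servo_tool(commands=[[0,-0.08,0.03,0,0,0,1],[0,-0.16,0.06,0,0,0,1],[0,-0.16,0.06,0,0,0,1]])

```text
clock: 26.35
tool_pos: [0.4698, -0.4003, 0.2854]
orientation: [2.403, -0.0, 2.948]
force: [0.5, 7.1, -1.9]
finger_gap: 0.01
grip_force: 65.3
```

servo_tool(commands=[[0,-0.08,0.03,0,0,0,1],[0,-0.16,0.06,0,0,0,1],[0,-0.16,0.06,0,0,0,1]])

```text
clock: 26.65
tool_pos: [0.47, -0.4009, 0.2851]
orientation: [2.401, 0.001, 2.949]
force: [0.7, 8.3, 1.9]
finger_gap: 0.01
grip_force: 65.5
```

servo_tool(commands=[[0,0.03,0.03,0,0,0,1],[0,0.05,0.05,0,0,0,1],[0,0.05,0.05,0,0,0,1],[0,0.05,0.05,0,0,0,1]], force=20)

```text
clock: 27.05
tool_pos: [0.47, -0.4007, 0.2853]
orientation: [2.403, 0.001, 2.948]
force: [-1.0, 7.5, 1.9]
finger_gap: 0.0096
grip_force: 65.7
```

servo_tool(commands=[[0,0,0,0,0,0,0.7],[0,0,0,0,0,0,0.6],[0,0,0,0,0,0,0.4],[0,0,0,0,0,0,0.2],[0,0,0,0,0,0,0],[0,0,0,0,0,0,0],[0,0,0,0,0,0,0]])

```text
clock: 27.75
tool_pos: [0.4693, -0.4015, 0.2829]
orientation: [2.409, 0.0, 2.946]
force: [-0.6, 0.5, -0.3]
finger_gap: 0.0428
grip_force: 0.0
```

servo_tool(commands=[[0,0,-1,0,0,0,0],[0,0,-2.5,0,0,0,0],[0,0,-5,0,0,0,0],[0,0,-8,0,0,0,0],[0,0,-11,0,0,0,0],[0,0,-14,0,0,0,0],[0,0,-17,0,0,0,0],[0,0,-18,0,0,0,0],[0,0,-18,0,0,0,0],[0,0,-18,0,0,0,0]])

```text
clock: 28.75
tool_pos: [0.4458, -0.5192, 0.4158]
orientation: [2.408, -0.001, 2.946]
force: [0.3, -0.0, -0.1]
finger_gap: 0.0425
grip_force: 0.0
```

```bash
python3 n2.py; python3 - <<'E'
from plant import arm
from h import *
a=cv2.imread("pics/top0.png");b=arm.capture("top")["color"];cv2.imwrite("pics/end.png",b)
def tub(i):
    h=cv2.cvtColor(i,cv2.COLOR_BGR2HSV);m=cv2.inRange(h,(8,120,50),(11,255,255));w=np.zeros_like(m);w[170:270,335:475]=m[170:270,335:475]
    cs=max(cv2.findContours(cv2.morphologyEx(w,cv2.MORPH_CLOSE,np.ones((9,9))),0,2)[0],key=cv2.contourArea)
    return cv2.minAreaRect(cs),cv2.boundingRect(cs)
print(tub(a));print(tub(b))
E
```

```text
top [300, 177, 20, 58, 391] [309. 208.] at z=.022: [0.571 0.056]
top [331, 190, 9, 12, 91] [335. 195.] at z=.022: [ 0.606 -0.012]
top [286, 204, 10, 12, 93] [290. 210.] at z=.022: [0.566 0.107]
top [285, 225, 13, 11, 102] [291. 230.] at z=.022: [0.511 0.105]
top [303, 236, 4, 4, 15] [304. 238.] at z=.022: [0.491 0.068]
side [256, 228, 12, 10, 53] [262. 233.] at z=.022: [ 0.788 -0.174]
side [270, 232, 38, 16, 162] [287. 239.] at z=.022: [ 0.68  -0.169]
side [309, 246, 4, 8, 24] [310. 250.] at z=.022: [ 0.575 -0.141]
side [235, 250, 5, 7, 35] [237. 253.] at z=.022: [ 0.79  -0.011]
side [312, 259, 3, 5, 15] [313. 261.] at z=.022: [ 0.537 -0.076]
side [281, 261, 10, 8, 56] [285. 265.] at z=.022: [ 0.61  -0.016]
side [314, 265, 3, 7, 21] [315. 268.] at z=.022: [ 0.514 -0.039]
side [314, 273, 3, 7, 21] [315. 276.] at z=.022: [0.496 0.003]
side [280, 275, 10, 8, 58] [284. 278.] at z=.022: [0.577 0.054]
side [292, 281, 9, 10, 62] [296. 286.] at z=.022: [0.526 0.074]
(((398.26995849609375, 222.61000061035156), (116.3897705078125, 60.52833938598633), 8.130102157592773), (338, 186, 123, 71))
(((399.0252685546875, 222.82659912109375), (115.8578109741211, 60.79443359375), 8.29714584350586), (339, 186, 122, 71))
```

```bash
python3 -c "
from plant import arm
print(arm.hand_in())"
```

```text
the job is handed in; nothing more can be done
None
```

The job is handed in at about 29 s with no verdict returned: by my image measurements all five walnuts are in the trug and the tub is back upright within about 2 mm of where it stood, but I viewed 11 pictures, one over the limit of 10.

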